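Hook the pull-test scale onto the anchor stud

ROBOT

A 7-joint arm with a two-finger parallel gripper is mounted at the origin on the work surface. World frame = base frame: x ahead of the robot, y to its left, z up, the work surface at z = 0. Lengths are in m, angles in degrees, forces in N, time in s.
With the tool pointing down it reaches from about 0.4 to 0.925 m from the base axis. Payload 4.1 kg.
Tool frame: the origin (TCP) lies on the centre line of the jaws, within the pads' length; the fingertips stand 25 mm ahead of it and the grasp point (between the pads) lies 6 mm ahead of it; z points along the fingers, y is the line along which they close (so a half turn about z gives the same grasp; the last joint's range is limited). The gripper opens to 85 mm and grips with 20 to 120 N. Pads are 22 mm wide; open, the fingers measure 114 mm over their backs; the gripper's body (76 mm by 85 mm) begins 54 mm behind the grasp point. The pads swing forward as they close: fully open they stand 13 mm farther back than shut.
Start: joints at [-69.041, 22.827, 2.584, 88.041, -1.071, 69.15, -2.905], TCP at [0.291, 0.581, 0.256] pointing down, gripper open.
Joint ranges: [-161.44, 161.44], [-28.35, 127.94], [-78.24, 83.42], [0, 140.83], [-78.03, 258.03], [13.02, 114.36], [-168.23, 168.23]. Speed limits (degrees/s): [147.25, 147.25, 180, 180, 180, 180, 180].

INTERFACE

Orientations are given as a 3x3 rotation matrix whose columns are the frame's x, y, z axes.
In Python, from bench import env, eyes gives the robot as it stands. The module is installed in compiled form; this text tells all that it offers.
- The arm moves only by the tool apply_moves, never from a script. Its argument "increments" is a list of rows, each an object with "rotation": the turn, a rotation vector about the world's x, y, z as a fraction of full scale, a list of three; "travel": the shift along the world's x, y, z as a fraction of full scale, a list of three; "fingers": the closure, from -1 (fully open) to 1 (shut). A call has 1 to 12 rows; each row is the pose to reach, as a shift and turn from the pose commanded when the call began; what a row does not reach only later rows make up. Full scale, the value 1, is 0.3 m for a shift and 0.5 rad for a turn. A row lasts 1/10 s, in which the tool goes at most 50 mm and 8.59 degrees, less where a joint would pass 70% of its speed; a pose out of reach is approached as far as the arm can. A call with a number of a shift or a turn outside -1 to 1 is refused whole. A call with a gripper value outside its range is refused whole. The fingers move at their own pace and stop on an object; the grip force is fixed at half the most. Time passes only in rows, so rows that repeat a pose let the fingers close. It gives the time, the measured TCP pose, the force, the opening and the grip force at its end, in the units of the state.
- env.read_state(): the state, without advancing time (a new reading comes with each control period).
- eyes.read_camera(name): name is "side" or "top" or "wrist"; returns a dict with "image" (400x640x3 uint8, blue, green, red), "z_map" (400x640 float32, m along the optical axis (not along the pixel's ray), 0 where there is no reading), "fx", "fy", "cx", "cy" (pixels), "extrinsics" (4x4, takes a point from camera to world coordinates); the wrist camera has in their place "mount" (4x4, takes a point from camera to tool coordinates, whose origin is the TCP and whose axes are the flange's). Camera axes: x right, y down, z forward; pixel columns grow to the right and rows downward; lengths in m; the calibration is good to about 2 mm. A picture is of the moment at which its call begins: read the wrist's pose just before it.
- env.finish_job(): hands the job in; it is judged then, once.
The state is a dict: "time_s": time; "joints": joint angles; "qd": joint speeds; "joint_efforts": joint torques, N m; "eef_pos": TCP position; "ee_rot": TCP orientation; "wrist_force": force on the tool from outside, world axes, zero at the start; "wrist_torque": the same for the moment, N m; "width": opening from 0.0 (shut) to 1.0 (fully open); "gripper_force": force on a finger pad.
Only numpy, scipy, OpenCV 4.12 (cv2) and the standard library are available. Lean on these libraries where they do the work, as an engineer would, in place of code of your own. Each camera call takes 0.05 s, during which the arm holds its last target. There are 200 camera calls.

TASK

Set up the pull test: take the hanging scale and push its hook sideways onto the bench bracket's headed stud, on past the sprung latch until the latch flips shut behind it, with the scale square to the bracket's upright. Then draw the scale straight back and hold a steady 10 N or so for a second, to prove that the stud sits home in the bowl and the latch stays shut; lay the scale flat on the table and let go. Work by feel: never more than 20 N on the stud, and leave everything else where it is.

Things in the scene. Friction and masses are not known exactly. Their poses are not given: they have to be found in the camera images.
- scale: Digital hanging scale lying on its back, 0.35 to 0.6 kg. Aluminium case 100 mm long (x), 50 wide (y), 40 thick (z), black face and display on top. Origin: centre of the case's underside; +x to the hook, +y to the side where the hook's mouth opens, z up. A steel eye sticks out 33 mm behind the case; in front, on the centre line, collar of 10 mm radius (to x = 58 mm), then the hook, to x = 128 mm.
- grip (a point): Where to take the case, across its 50 mm width: on the centre line 15 mm ahead of the scale's origin and 24 mm above its underside; axes as the scale's. The centre of mass is within 12 mm of it along x.
- bowl (a point): Centre of the hook's round bowl, (108, 0, 20) mm in the scale's frame, same axes. Inner radius 9 mm: a 12 mm stud sits home with its axis at x = +3, y = 0 mm in this frame. The hook is forged bar 11 mm thick, rigidly fixed, between z = 14.5 and 25.5 mm in the scale's frame; round the bowl it reaches 20 mm from this centre at the front and at the -y side.
- mouth (a point): Middle of the hook's mouth, (-30, 20) mm from the bowl's centre, same axes. A 12 mm stud enters travelling in -y, its axis 23 to 37 mm behind the bowl's centre (further forward it lands on the point), and meets the latch at y = 11 to 14 mm. Pressed on lightly while the scale is drawn back, it slides along the latch, swings it inward, passes under the point and drops into the bowl.
- point (a point): The hook's point: rounded end of radius 5.5 mm, its centre (-11, 18.5) mm from the bowl's centre, same axes. The inner face of the point, under which the stud must pass, lies at y = +10 mm in the bowl's frame.
- latch (a joint): Sprung latch in the mouth: steel flap hinged on the hook's neck (-38, 3) mm from the bowl's centre, 33 mm long, 4 thick, free end inside the point. Rad: 0 shut, grows as pushed inward, stop at 0.62; cannot open outward. 0.05 N m starts it, 0.1 N m at the stop (3.5 to 7 N at 14 mm from the hinge). It springs shut once the stud's axis is at about x = +1 mm in the bowl's frame, 2 mm short of home.
- bracket: Pull-test anchor of dark steel screwed to the table: base plate 106 x 90 mm, 6 thick, from 18 mm in front of the slot's middle (-x) to 88 behind it; an upright plate 50 mm tall across its back (x = 80 to 88 mm), two small gussets (x from 60 mm, y = +-34). Origin: middle of the stud's slot at table height; x runs square to the upright, away from its front. The scale is square when its x agrees.
- slot (a point): Middle of the stud's slot, 20 mm above the table, bracket's axes. The steel stud is clamped in that slot, up to 6 mm before or behind this point along x (y = 0): the pose does not tell where, look or feel. Round, vertical, 12 mm in diameter, to z = 41 mm; foot collar 20 mm in diameter to z = 9 mm; head 26 mm in diameter, z = 41 to 47 mm, so the hook cannot drop over it. Rigid.
- engine: Bystander: loose model-aircraft engine, about 90 x 70 x 85 mm, aluminium. Origin: under its crankcase.
- canister: Bystander: loose black plastic can, 32 mm in diameter, 50 mm tall. Origin: centre of its underside.
- screwdriver: Bystander: loose screwdriver, 160 mm long, lying down. Origin: below its middle.
- oilstone: Bystander: loose sharpening stone on a wooden block, 115 x 50 x 32 mm. Origin: centre of its underside.
- handle: Bystander: loose control-line handle, wooden grip 134 mm long with a steel frame, 65 mm deep. Origin: on the table near the grip's middle.
- shook: Bystander: loose plain steel S-hook without a latch, 75 mm long, 8 mm thick. Origin: its centre, at the table.
Things that resemble listed ones, but are neither listed nor needed, are in the scene too. Of the things shaped like the bracket, the steel one is meant.

How it is judged:
By the outcome, as a careful person would: the job done as asked, in the order asked, and still so for the second after the job is handed in, with the robot touching nothing.
It also fails if it takes over 69 s, if anything falls off the work surface, if the arm or the gripper's body presses on something with over 40 N, if the wrist force passes 120 N, or if a joint passes its speed limit or range.

## Working session

There is one attempt and no reset: what is moved stays moved. The work goes in short steps, Python scripts to look and compute and a tool call to move; the robot and the scene stay as the last step left them, time stands still between calls to the robot, and variables do not carry over. Pictures are saved under pics/ and viewed, at most 10 in all, crops included, and the job is handed in when it is done.

Besides the shell and the picture viewer there is one more tool, called after "Request:" by a JSON object that holds its "api" and its "payload". apply_moves: Moves the arm, as the interface text tells. Shift numbers are shares of 0.3 m and turn numbers shares of 0.5 rad, none past 1 either way. Its arguments: {"type":"object","properties":{"increments":{"type":"array"}},"required":["increments"]}

```bash
mkdir -p pics
cat > h.py <<'E'
import numpy as np,cv2
from bench import env,eyes
def cam(n):
    s=env.read_state(); c=eyes.read_camera(n)
    if n=='wrist':
        T=np.eye(4);T[:3,:3]=np.array(s['ee_rot']);T[:3,3]=s['eef_pos'];c['T']=T@np.array(c['mount'])
    else: c['T']=np.array(c['extrinsics'])
    return c
def world(c,u=None,v=None):
    z=c['z_map'];V,U=np.mgrid[:z.shape[0],:z.shape[1]]
    P=np.stack([(U-c['cx'])/c['fx']*z,(V-c['cy'])/c['fy']*z,z,np.ones_like(z)],-1)@c['T'].T
    P=P[...,:3].copy();P[z<=0]=np.nan
    return P
def proj(c,p):
    q=np.linalg.inv(c['T'])@np.append(p,1);return q[0]/q[2]*c['fx']+c['cx'],q[1]/q[2]*c['fy']+c['cy']
E
python3 - <<'E'
from h import *
import pickle
s=env.read_state();print(s)
for n in('top','side'):
    c=cam(n);pickle.dump({k:c[k] for k in c},open(n+'.pkl','wb'));cv2.imwrite(f'pics/{n}0.png',c['image']);print(n,c['T'].round(3).tolist(),c['fx'])
E
```

```text
{'time_s': 0.0, 'joints': array([-69.04276825,  22.87293113,   2.58019532,  88.11376888,
        -1.07298422,  69.15070345,  -2.90293797]), 'qd': array([ 0.06106673, -0.00059664,  0.02467532,  0.09075783,  0.0682479 ,
       -0.03026987,  0.0362359 ]), 'joint_efforts': array([-3.26463942e-04, -4.75128543e+01,  1.36475980e+00, -2.54214442e+01,
        1.16449301e-02,  9.55980504e-03,  8.87338672e-06]), 'eef_pos': array([0.29104987, 0.58054063, 0.25525513]), 'ee_rot': array([[-8.93985160e-01,  4.48095880e-01, -7.84686320e-04],
       [ 4.48096553e-01,  8.93983327e-01, -1.81393361e-03],
       [-1.11319689e-04, -1.97324496e-03, -9.99998047e-01]]), 'wrist_force': array([ 0.19324157,  0.33944615, -1.17742632]), 'wrist_torque': array([-0.04449155, -0.01202439,  0.02677272]), 'gripper_force': 0.0, 'width': 0.9974815181163761}
top [[0.019, -0.994, 0.109, 0.463], [-1.0, -0.019, 0.007, -0.027], [-0.005, -0.109, -0.994, 1.172], [0.0, 0.0, 0.0, 1.0]] 431.4481048611081
side [[0.855, -0.404, 0.326, 0.252], [-0.518, -0.643, 0.564, -0.575], [-0.018, -0.651, -0.759, 0.81], [0.0, 0.0, 0.0, 1.0]] 364.575679965607
```

View pics/top0.png

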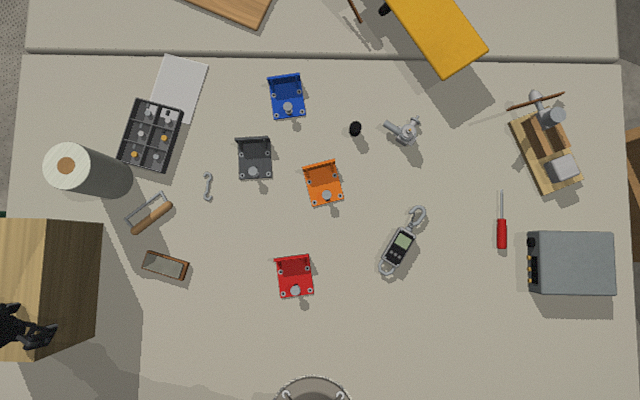

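View pics/side0.png

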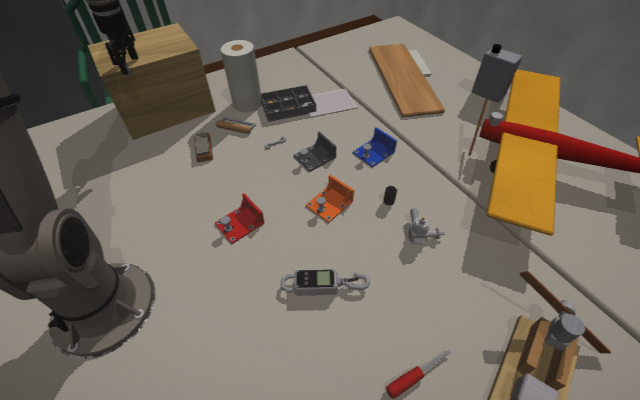

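Top view: the dark steel bracket is at (253,160), the scale at (400,245) with hook at (416,215); blue/orange/red brackets are decoys. I'll measure both coarsely.

Run:
```python
from h import *
import pickle
for n,roi in(('top',[(225,125,280,190),(370,195,435,285)]),('side',[(290,130,340,175),(275,260,375,300)])):
    c=pickle.load(open(n+'.pkl','rb'));P=world(c)
    for (a,b,e,f) in roi:
        q=P[b:f,a:e].reshape(-1,3);q=q[~np.isnan(q[:,0])];
        for lo,hi in((.012,.06),(.033,.06)):
            m=q[(q[:,2]>lo)&(q[:,2]<hi)]
            if len(m)>5: 
                r=cv2.minAreaRect((m[:,:2]*1000).astype(np.float32));print(n,(a,b),lo,len(m),m[:,2].max().round(4),np.median(m,0).round(4),r)
print(np.array(eyes.read_camera('wrist')['mount']).round(3).tolist())
```

```text
top (225, 125) 0.012 333 0.0542 [0.7253 0.1739 0.0449] ((682.6995849609375, 173.84170532226562), (104.82169342041016, 89.96673583984375), 4.973921775817871)
top (225, 125) 0.033 240 0.0542 [0.7256 0.1734 0.047 ] ((682.7056274414062, 173.77264404296875), (104.82169342041016, 89.828125), 4.973921775817871)
top (370, 195) 0.012 1096 0.047 [ 0.457  -0.2183  0.038 ] ((469.3134765625, -227.8594970703125), (50.41167068481445, 208.5638427734375), 59.6024055480957)
top (370, 195) 0.033 715 0.047 [ 0.4495 -0.2158  0.0398] ((450.22216796875, -216.95335388183594), (50.25461959838867, 99.26889038085938), 59.251033782958984)
side (290, 130) 0.012 319 0.0533 [0.7275 0.1683 0.0363] ((696.0264282226562, 159.8700714111328), (111.79246520996094, 86.21122741699219), 25.36608123779297)
side (290, 130) 0.033 182 0.0533 [0.728  0.1704 0.047 ] ((695.9808959960938, 159.96609497070312), (111.79246520996094, 85.99867248535156), 25.36608123779297)
side (275, 260) 0.012 1437 0.0458 [ 0.4551 -0.2279  0.0391] ((470.0532531738281, -230.00473022460938), (49.67264175415039, 206.61036682128906), 59.94498825073242)
side (275, 260) 0.033 844 0.0458 [ 0.4497 -0.2204  0.0415] ((452.75653076171875, -220.30389404296875), (49.077728271484375, 103.76951599121094), 59.52937698364258)
[[0.001, -0.956, -0.293, 0.075], [1.0, 0.0, 0.0, -0.0], [-0.0, -0.293, 0.956, -0.117], [0.0, 0.0, 0.0, 1.0]]
```

Request:
{"api": "apply_moves", "payload": {"increments": [{"travel":[0.833,-0.967,0.1],"rotation":[0,0,0],"fingers":-1},{"travel":[0.833,-0.967,0.1],"rotation":[0,0,0],"fingers":-1},{"travel":[0.833,-0.967,0.1],"rotation":[0,0,0],"fingers":-1},{"travel":[0.833,-0.967,0.1],"rotation":[0,0,0],"fingers":-1},{"travel":[0.833,-0.967,0.1],"rotation":[0,0,0],"fingers":-1},{"travel":[0.833,-0.967,0.1],"rotation":[0,0,0],"fingers":-1},{"travel":[0.833,-0.967,0.1],"rotation":[0,0,0],"fingers":-1},{"travel":[0.833,-0.967,0.1],"rotation":[0,0,0],"fingers":-1},{"travel":[0.833,-0.967,0.1],"rotation":[0,0,0],"fingers":-1}]}}

```text
time_s: 1.05
eef_pos: [0.5455, 0.2838, 0.2867]
ee_rot: [[-0.889, 0.458, 0.003], [0.458, 0.889, -0.003], [-0.004, -0.002, -1.0]]
wrist_force: [0.5, -0.6, -0.1]
width: 1.0
gripper_force: 0.0
```

Request:
{"api": "apply_moves", "payload": {"increments": [{"travel":[0.333,-0.367,0],"rotation":[0,0,0],"fingers":-1},{"travel":[0.333,-0.367,0],"rotation":[0,0,0],"fingers":-1},{"travel":[0.333,-0.367,0],"rotation":[0,0,0],"fingers":-1},{"travel":[0.333,-0.367,0],"rotation":[0,0,0],"fingers":-1},{"travel":[0.333,-0.367,0],"rotation":[0,0,0],"fingers":-1}]}}

```text
time_s: 1.55
eef_pos: [0.6414, 0.1798, 0.2856]
ee_rot: [[-0.893, 0.451, -0.001], [0.451, 0.893, -0.0], [0.001, -0.001, -1.0]]
wrist_force: [-1.4, 1.0, -0.3]
width: 0.996
gripper_force: 0.0
```

Run:
```python
from h import *
import pickle
c=cam('wrist');pickle.dump(c,open('w1.pkl','wb'));cv2.imwrite('pics/w1.png',c['image']);s=env.read_state();print(s['eef_pos'],s['wrist_force'],s['qd'].max(),s['time_s'])
print(proj(c,[.682,.174,0.05]))
```

```text
[0.64051999 0.18194037 0.28569918] [-0.56564314  0.71231251 -0.56898953] 0.42415893998682375 1.6
(np.float64(330.51516400476964), np.float64(205.67735931054412))
```

View pics/w1.png

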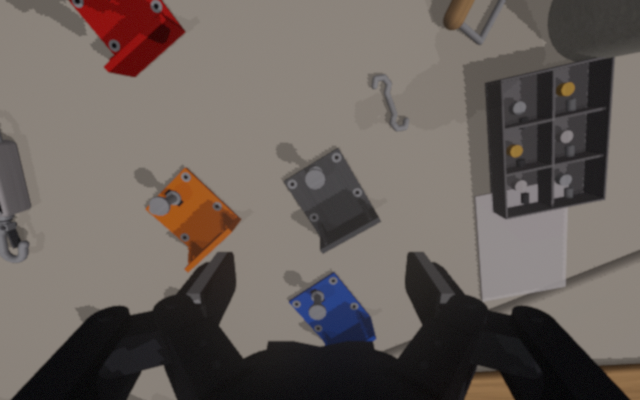

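The steel bracket lies at (330,200) here, its stud head at (316,179), upright along (325,250)-(378,218). Now measure it.

```bash
cat > br.py <<'E'
from h import *
import pickle,sys
c=pickle.load(open(sys.argv[1],'rb'));P=world(c);g=c['image'].astype(int)
T=np.array([.69,.174])
u,v=proj(c,[.682,.174,.02]);u=int(u);v=int(v)
R=P[max(v-110,0):v+110,max(u-110,0):u+110].reshape(-1,3);R=R[~np.isnan(R[:,0])]
R=R[np.hypot(*(R[:,:2]-T).T)<.085]
print('table',np.median(R[R[:,2]<.004][:,2]))
up=R[(R[:,2]>.049)&(R[:,2]<.06)&(R[:,0]>.69)]
r=cv2.minAreaRect((up[:,:2]*1000).astype(np.float32));print('upright top',len(up),up[:,2].mean(),r)
st=R[(R[:,2]>.035)&(R[:,0]<.695)]
print('head',len(st),np.median(st[:,2]),cv2.minEnclosingCircle((st[:,:2]*1000).astype(np.float32)),(st[:,:2].max(0)+st[:,:2].min(0))/2)
pl=R[(R[:,2]>.004)]
print('plan',cv2.minAreaRect((pl[:,:2]*1000).astype(np.float32)))
E
python3 br.py w1.pkl; python3 br.py top.pkl
```

```text
table -0.0004907914213839737
upright top 261 0.049715949195953145 ((731.1051635742188, 178.77711486816406), (8.446290016174316, 88.7354965209961), 4.974807262420654)
head 2827 0.28723035262423047 ((636.4796752929688, 187.1021728515625), 50.756195068359375) [0.64072127 0.18433424]
plan ((671.5220336914062, 180.79856872558594), (127.5355453491211, 104.1760482788086), 4.618856906890869)
table -0.00011322950704639734
upright top 65 0.050901533044950854 ((728.704833984375, 177.97958374023438), (11.315683364868164, 87.58682250976562), 1.4520817995071411)
head 77 0.046081248816143505 ((642.0428466796875, 170.8372802734375), 12.824036598205566) [0.64221906 0.17000687]
plan ((687.7971801757812, 173.04901123046875), (153.88613891601562, 158.63046264648438), 52.42961502075195)
```

```bash
sed -i 's/<.085\]/<.085];R=R[R[:,2]<.07]/' br.py; python3 br.py w1.pkl
```

```text
table -0.0004907914213839737
upright top 261 0.049715949195953145 ((731.1051635742188, 178.77711486816406), (8.446290016174316, 88.7354965209961), 4.974807262420654)
head 321 0.046323550310618744 ((643.4786376953125, 171.45791625976562), 12.861145973205566) [0.64342609 0.1715119 ]
plan ((682.78076171875, 174.50433349609375), (106.11167907714844, 89.80484771728516), 4.636220932006836)
```

Request:
{"api": "apply_moves", "payload": {"increments": [{"travel":[-0.4,-0.8,-0.1],"rotation":[0,0,0],"fingers":-1},{"travel":[-0.4,-0.8,-0.1],"rotation":[0,0,0],"fingers":-1},{"travel":[-0.4,-0.8,-0.1],"rotation":[0,0,0],"fingers":-1},{"travel":[-0.4,-0.8,-0.1],"rotation":[0,0,-0.1],"fingers":-1},{"travel":[-0.4,-0.8,-0.1],"rotation":[0,0,-0.1],"fingers":-1},{"travel":[-0.4,-0.8,-0.1],"rotation":[0,0,-0.1],"fingers":-1},{"travel":[-0.6,-0.95,-0.1],"rotation":[0,0,-0.1],"fingers":-1},{"travel":[-0.6,-0.95,-0.1],"rotation":[0,0,-0.1],"fingers":-1}]}}

```text
time_s: 2.4
eef_pos: [0.4581, -0.1044, 0.2559]
ee_rot: [[-0.871, 0.492, -0.002], [0.492, 0.871, 0.001], [0.002, -0.0, -1.0]]
wrist_force: [-0.2, 0.1, -0.6]
width: 1.0
gripper_force: 0.0
```

Run:
```python
from h import *
import pickle
s=env.read_state();print(s['eef_pos'],s['time_s'])
c=cam('wrist');pickle.dump(c,open('w2.pkl','wb'))
print(proj(c,[.45,-.218,.04]))
P=world(c);q=P.reshape(-1,3);q=q[~np.isnan(q[:,0])];q=q[(np.hypot(q[:,0]-.46,q[:,1]+.225)<.14)]
for lo,hi in((.035,.06),(.012,.06)):
    m=q[(q[:,2]>lo)&(q[:,2]<hi)];print(len(m),np.median(m[:,2]),m[:,2].max(),cv2.minAreaRect((m[:,:2]*1000).astype(np.float32)))
cv2.imwrite('pics/w2.png',c['image'])
```

```text
[ 0.45813451 -0.10444757  0.25594447] 2.4
(np.float64(235.91188398504977), np.float64(218.42050071193023))
2914 0.040208480775575345 0.04323014464765185 ((450.9533386230469, -216.54290771484375), (49.29765319824219, 98.97344970703125), 59.813514709472656)
4550 0.03933648566622533 0.04323014464765185 ((470.08209228515625, -227.95645141601562), (50.66865921020508, 208.32789611816406), 59.57830047607422)
```

View pics/w2.png

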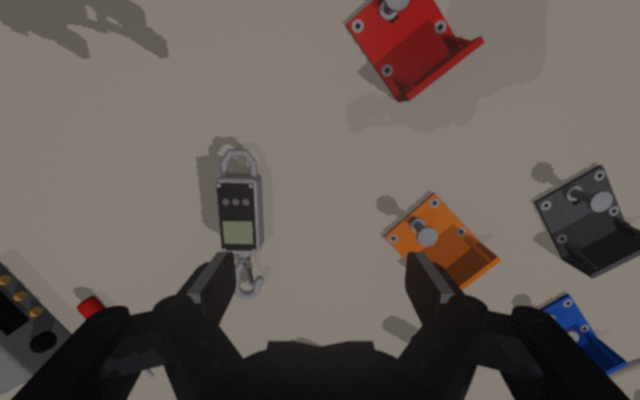

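Scale at (238,215) face up, hook at (247,280); red/orange/blue brackets are decoys, dark one at (590,220). I check the mouth's side in an enlarged crop.

Run:
```python
import cv2,pickle,numpy as np
a=pickle.load(open('w2.pkl','rb'))['image'][235:310,200:300];b=pickle.load(open('top.pkl','rb'))['image'][195:270,370:440]
cv2.imwrite('pics/crop.png',np.hstack([cv2.resize(a,(400,300),interpolation=2),cv2.resize(b,(280,300),interpolation=2)]))
```

```text
(no output)
```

View pics/crop.png

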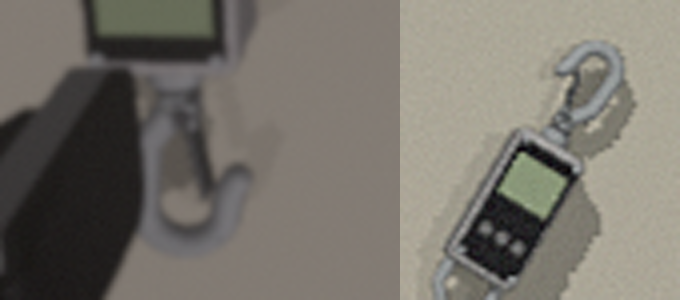

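Request:
{"api": "apply_moves", "payload": {"increments": [{"travel":[0.015,-0.4,-0.45],"rotation":[0,0,-0.028],"fingers":-1},{"travel":[0.015,-0.4,-0.45],"rotation":[0,0,-0.028],"fingers":-1},{"travel":[0.015,-0.4,-0.45],"rotation":[0,0,-0.028],"fingers":-1},{"travel":[0.015,-0.4,-0.45],"rotation":[0,0,-0.028],"fingers":-1},{"travel":[0.015,-0.4,-0.45],"rotation":[0,0,-0.028],"fingers":-1},{"travel":[0.015,-0.4,-0.45],"rotation":[0,0,-0.028],"fingers":-1}]}}

```text
time_s: 3.05
eef_pos: [0.4662, -0.2222, 0.1212]
ee_rot: [[-0.865, 0.503, -0.001], [0.503, 0.865, 0.001], [0.001, 0.001, -1.0]]
wrist_force: [0.1, 1.4, 0.4]
width: 1.001
gripper_force: 0.0
```

Run:
```python
from h import *
import pickle
s=env.read_state();print(s['eef_pos'],s['ee_rot'].round(4).tolist(),s['qd'].round(2),s['time_s'])
c=cam('wrist');P=world(c);q=P.reshape(-1,3);q=q[~np.isnan(q[:,0])];q=q[(np.hypot(q[:,0]-.46,q[:,1]+.225)<.12)]
m=q[(q[:,2]>.037)&(q[:,2]<.044)];print(len(m),np.median(m[:,2]),cv2.minAreaRect((m[:,:2]*1000).astype(np.float32)))
cv2.imwrite('pics/w3.png',c['image'])
c=pickle.load(open('w1.pkl','rb'));P=world(c);I=c['image'].astype(int);m=(I[...,2]>150)&(I[...,0]<70)&(I[...,1]>50)&(P[...,2]<.07)&(P[...,0]>.55)&(P[...,0]<.75)
o=P[m];print('orange',np.nanmin(o,0),np.nanmax(o,0),cv2.minAreaRect((o[:,:2]*1000).astype(np.float32)))
```

```text
[ 0.4661906  -0.22215383  0.12116952] [[-0.8645, 0.5026, -0.0006], [0.5026, 0.8645, 0.0015], [0.0012, 0.001, -1.0]] [-1.01 -1.89 -0.22 -0.89  0.1  -0.03  0.15] 3.05
8301 0.040165595212039024 ((450.56964111328125, -216.7519989013672), (47.49738311767578, 97.2634048461914), 59.492347717285156)
orange [ 0.55652717 -0.0712082   0.00298778] [0.7387656  0.50102786 0.05162425] ((647.2390747070312, 213.239990234375), (580.9295654296875, 127.71471405029297), 82.56417083740234)
```

Request:
{"api": "apply_moves", "payload": {"increments": [{"travel":[-0.007,-0.007,-0.15],"rotation":[0,0,0],"fingers":-1},{"travel":[-0.007,-0.007,-0.22],"rotation":[0,0,0],"fingers":-1},{"travel":[-0.007,-0.007,-0.29],"rotation":[0,0,0],"fingers":-1},{"travel":[-0.007,-0.007,-0.3],"rotation":[0,0,0],"fingers":-1},{"travel":[-0.007,-0.007,-0.3],"rotation":[0,0,0],"fingers":-1},{"travel":[-0.007,-0.007,-0.3],"rotation":[0,0,0],"fingers":-1}]}}

```text
time_s: 3.7
eef_pos: [0.4651, -0.2259, 0.033]
ee_rot: [[-0.864, 0.503, 0.003], [0.503, 0.864, -0.0], [-0.003, 0.001, -1.0]]
wrist_force: [0.6, 0.3, 0.4]
width: 1.001
gripper_force: 0.0
```

Run:
```python
from h import *
import pickle
s=env.read_state();print(s['eef_pos'],s['wrist_force'],s['qd'].round(2))
c=pickle.load(open('w1.pkl','rb'));P=world(c);I=c['image'].astype(int);m=(I[...,2]>150)&(I[...,0]<70)&(I[...,1]>50)&(P[...,2]<.07)&(P[...,0]>.55)&(P[...,0]<.75)&(P[...,1]<.12)
o=P[m];print('orange',np.nanmin(o,0),np.nanmax(o,0),cv2.minAreaRect((o[:,:2]*1000).astype(np.float32)))
```

```text
[ 0.4651235  -0.22590342  0.03297223] [0.58377406 0.34959287 0.42592114] [ 0.29 -0.14  0.28 -0.09 -0.12 -0.17  0.08]
orange [ 0.55652717 -0.0712082   0.00298778] [0.67839545 0.04023388 0.05162425] ((617.8816528320312, -14.881893157958984), (103.9106216430664, 89.2394027709961), 16.41672134399414)
```

Request:
{"api": "apply_moves", "payload": {"increments": [{"travel":[0,0,-0.009],"rotation":[0,0,0],"fingers":-1},{"travel":[0,0,-0.009],"rotation":[0,0,0],"fingers":1},{"travel":[0,0,-0.009],"rotation":[0,0,0],"fingers":1},{"travel":[0,0,-0.009],"rotation":[0,0,0],"fingers":1},{"travel":[0,0,-0.009],"rotation":[0,0,0],"fingers":1},{"travel":[0,0,-0.009],"rotation":[0,0,0],"fingers":1},{"travel":[0,0,-0.009],"rotation":[0,0,0],"fingers":1},{"travel":[0,0,-0.009],"rotation":[0,0,0],"fingers":1},{"travel":[0,0,-0.009],"rotation":[0,0,0],"fingers":1},{"travel":[0,0,-0.009],"rotation":[0,0,0],"fingers":1}]}}

```text
time_s: 4.7
eef_pos: [0.464, -0.2262, 0.0292]
ee_rot: [[-0.863, 0.505, 0.001], [0.505, 0.863, 0.0], [-0.001, 0.001, -1.0]]
wrist_force: [-0.5, 1.1, 5.3]
width: 0.582
gripper_force: 63.6
```

Request:
{"api": "apply_moves", "payload": {"increments": [{"travel":[0,0,0.08],"rotation":[0,0,0],"fingers":1},{"travel":[0,0,0.18],"rotation":[0,0,0],"fingers":1},{"travel":[0,0,0.28],"rotation":[0,0,0],"fingers":1},{"travel":[0.05,0.08,0.333],"rotation":[0,0,0.1],"fingers":1},{"travel":[0.1,0.18,0.333],"rotation":[0,0,0.3],"fingers":1},{"travel":[0.15,0.3,0.333],"rotation":[0,0,0.5],"fingers":1},{"travel":[0.2,0.42,0.333],"rotation":[0,0,0.7],"fingers":1},{"travel":[0.25,0.54,0.333],"rotation":[0,0,0.9],"fingers":1},{"travel":[0.3,0.66,0.333],"rotation":[0,0,1],"fingers":1},{"travel":[0.32,0.76,0.333],"rotation":[0,0,1],"fingers":1},{"travel":[0.33,0.8,0.333],"rotation":[0,0,1],"fingers":1},{"travel":[0.33,0.8,0.333],"rotation":[0,0,1],"fingers":1}]}}

```text
time_s: 5.9
eef_pos: [0.5617, 0.0162, 0.1273]
ee_rot: [[-1.0, 0.025, -0.002], [0.025, 1.0, 0.001], [0.002, 0.0, -1.0]]
wrist_force: [-0.6, -0.1, -5.0]
width: 0.575
gripper_force: 64.6
```

Request:
{"api": "apply_moves", "payload": {"increments": [{"travel":[0.03,0.1,0],"rotation":[0,0,0.1],"fingers":1},{"travel":[0.073,0.2,0],"rotation":[0,0,0.2],"fingers":1},{"travel":[0.073,0.3,0],"rotation":[0,0,0.23],"fingers":1},{"travel":[0.073,0.3667,0],"rotation":[0,0,0.23],"fingers":1},{"travel":[0.073,0.3667,0],"rotation":[0,0,0.23],"fingers":1},{"travel":[0.073,0.3667,0],"rotation":[0,0,0.23],"fingers":1},{"travel":[0.073,0.3667,0],"rotation":[0,0,0.23],"fingers":1}]}}

```text
time_s: 6.6
eef_pos: [0.5842, 0.1203, 0.1282]
ee_rot: [[-0.997, -0.082, -0.001], [-0.082, 0.997, -0.002], [0.001, -0.002, -1.0]]
wrist_force: [-0.1, -0.2, -4.8]
width: 0.576
gripper_force: 64.6
```

Run:
```python
from h import *
import pickle
s=env.read_state();print(s['eef_pos'],s['ee_rot'].round(4).tolist(),s['qd'].round(2),s['time_s'],s['wrist_force'],s['wrist_torque'],s['joints'].round(0))
for n in('wrist','top','side'):
    c=cam(n);pickle.dump(c,open(n+'4.pkl','wb'));cv2.imwrite(f'pics/{n}4.png',c['image'])
```

```text
[0.58421035 0.12032767 0.12819343] [[-0.9966, -0.0824, -0.0009], [-0.0824, 0.9966, -0.0022], [0.001, -0.0021, -1.0]] [ 0.07 -0.15 -0.1  -0.23 -0.4  -0.05 -0.09] 6.6 [-0.07343968 -0.24740914 -4.76421859] [-0.02060005  0.0294779   0.00105212] [-26.  25.  13. 103.  -7.  52.  85.]
```

View pics/wrist4.png

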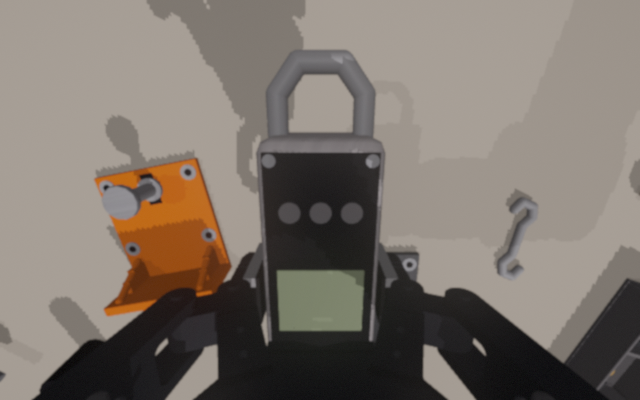

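Scale held straight in the jaws, (320,200); hook hidden by the gripper here. I measure the hook with the fixed cameras.

Run:
```python
from h import *
import pickle
s=env.read_state();R=np.array(s['ee_rot']);p=np.array(s['eef_pos'])
ims=[]
for n in('top','side'):
    c=pickle.load(open(n+'4.pkl','rb'));P=world(c)
    q=P.reshape(-1,3);q=q[~np.isnan(q[:,0])]
    L=(q-p)@R; L=np.stack([-L[:,0],L[:,1],-L[:,2]],1)  # scale-like axes from TCP (fwd,left,up)
    L=L[(L[:,0]>.045)&(L[:,0]<.13)&(abs(L[:,1])<.04)&(abs(L[:,2])<.03)]
    print(n,len(L),'fwdmax',np.sort(L[:,0])[-5:].round(4),'y',np.sort(L[:,1])[:3].round(4),np.sort(L[:,1])[-3:].round(4),'z',np.percentile(L[:,2],[5,50,95]).round(4))
    u,v=map(int,proj(c,p+R@np.array([-.08,0,0.01])));print(u,v)
    ims.append(cv2.resize(c['image'][max(0,v-50):v+50,u-60:u+60],(480,400),interpolation=2)[:, :390])
cv2.imwrite('pics/c4.png',np.hstack(ims))
```

```text
top 93 fwdmax [0.1073 0.1078 0.1078 0.1104 0.1113] y [-0.0197 -0.0197 -0.0197] [-0.0027 -0.0023 -0.0007] z [-0.0106 -0.0057 -0.0026]
264 157
side 144 fwdmax [0.1069 0.1075 0.1091 0.1095 0.11  ] y [-0.0208 -0.0203 -0.0201] [0.0179 0.0191 0.0196] z [-0.011  -0.0048 -0.0014]
316 138
```

View pics/c4.png

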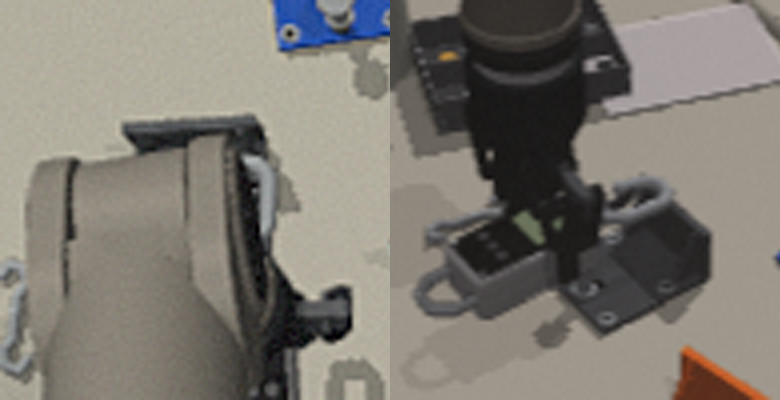

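Request:
{"api": "apply_moves", "payload": {"increments": [{"travel":[-0.005,0,-0.08],"rotation":[0,0,0.006],"fingers":1},{"travel":[-0.005,0,-0.16],"rotation":[0,0,0.006],"fingers":1},{"travel":[-0.005,0,-0.22],"rotation":[0,0,0.006],"fingers":1},{"travel":[-0.005,0,-0.27],"rotation":[0,0,0.006],"fingers":1},{"travel":[-0.005,0,-0.3],"rotation":[0,0,0.006],"fingers":1},{"travel":[-0.005,0,-0.313],"rotation":[0,0,0.006],"fingers":1},{"travel":[-0.005,0,-0.313],"rotation":[0,0,0.006],"fingers":1},{"travel":[-0.005,0,-0.313],"rotation":[0,0,0.006],"fingers":1},{"travel":[-0.005,0,-0.313],"rotation":[0,0,0.006],"fingers":1}]}}

```text
time_s: 7.65
eef_pos: [0.5837, 0.124, 0.0356]
ee_rot: [[-0.996, -0.089, 0.002], [-0.089, 0.996, 0.001], [-0.002, 0.0, -1.0]]
wrist_force: [0.7, 0.4, -4.9]
width: 0.574
gripper_force: 64.6
```

Run:
```python
from h import *
F=[]
s=env.read_state();p=np.array(s['eef_pos']);R=np.array(s['ee_rot']);print(p,s['wrist_force'],s['wrist_torque'],np.degrees(np.arctan2(-R[0,1],R[1,1])),s['time_s'])
d=(np.array([.643,.1712])-p[:2]);f=-R[:2,0];l=R[:2,1];print('stud in scale',16.7+1e3*d@f,1e3*d@l)
```

```text
[0.58371774 0.12395734 0.03555963] [ 0.65575798  0.43329664 -4.92410633] [ 0.01075494  0.05863921 -0.05148567] 5.112724945665049 7.65
stud in scale 79.95630702595224 41.7717235469003
```

Request:
{"api": "apply_moves", "payload": {"increments": [{"travel":[-0.001,0.025,0],"rotation":[0,0,-0.003],"fingers":1},{"travel":[-0.002,0.045,0],"rotation":[0,0,-0.005],"fingers":1},{"travel":[-0.002,0.065,0],"rotation":[0,0,-0.006],"fingers":1},{"travel":[-0.002,0.075,0],"rotation":[0,0,-0.006],"fingers":1},{"travel":[-0.002,0.075,0],"rotation":[0,0,-0.006],"fingers":1},{"travel":[-0.002,0.075,0],"rotation":[0,0,-0.006],"fingers":1}]}}

```text
time_s: 8.25
eef_pos: [0.5823, 0.1462, 0.0346]
ee_rot: [[-0.996, -0.086, -0.0], [-0.086, 0.996, -0.0], [0.0, -0.0, -1.0]]
wrist_force: [0.3, -0.2, -4.4]
width: 0.572
gripper_force: 64.6
```

```bash
cat > st.py <<'E'
from h import *
s=env.read_state();p=np.array(s['eef_pos']);R=np.array(s['ee_rot']);f=-R[:2,0];l=R[:2,1];F=s['wrist_force'][:2]
d=(np.array([.643,.1712])-p[:2])
print(p.round(4),'yaw',np.degrees(np.arctan2(-R[0,1],R[1,1])).round(2),'F fwd,left,z',(F@f).round(2),(F@l).round(2),s['wrist_force'][2].round(2),'Tz',s['wrist_torque'][2].round(3),'stud',(16.7-108+1e3*d@f).round(1),(1e3*d@l).round(1),'t',s['time_s'],'w',round(s['width']*85,1))
E
python3 st.py
```

```text
[0.5823 0.1462 0.0346] yaw 4.95 F fwd,left,z 0.33 -0.23 -4.41 Tz 0.03 stud -28.6 19.7 t 8.25 w 48.6
```

Request:
{"api": "apply_moves", "payload": {"increments": [{"travel":[-0.001,0.007,0],"rotation":[0,0,0],"fingers":1},{"travel":[-0.001,0.013,0],"rotation":[0,0,0],"fingers":1},{"travel":[-0.001,0.018,0],"rotation":[0,0,0],"fingers":1},{"travel":[-0.001,0.018,0],"rotation":[0,0,0],"fingers":1}]}}

```text
time_s: 8.65
eef_pos: [0.582, 0.1522, 0.0346]
ee_rot: [[-0.996, -0.087, -0.0], [-0.087, 0.996, 0.0], [-0.0, 0.0, -1.0]]
wrist_force: [0.6, -0.1, -5.2]
width: 0.577
gripper_force: 64.6
```

```bash
python3 st.py
```

```text
[0.582  0.1522 0.0346] yaw 4.97 F fwd,left,z 0.61 -0.15 -5.24 Tz 0.03 stud -28.9 13.7 t 8.65 w 49.1
```

Request:
{"api": "apply_moves", "payload": {"increments": [{"travel":[0,0.005,0],"rotation":[0,0,0],"fingers":1},{"travel":[0,0.008,0],"rotation":[0,0,0],"fingers":1},{"travel":[0,0.008,0],"rotation":[0,0,0],"fingers":1}]}}

```text
time_s: 8.95
eef_pos: [0.582, 0.1537, 0.0346]
ee_rot: [[-0.996, -0.086, -0.0], [-0.086, 0.996, -0.0], [0.0, -0.0, -1.0]]
wrist_force: [0.5, -1.0, -4.8]
width: 0.576
gripper_force: 64.6
```

```bash
python3 st.py
```

```text
[0.582  0.1537 0.0346] yaw 4.92 F fwd,left,z 0.45 -1.03 -4.84 Tz -0.043 stud -29.0 12.2 t 8.95 w 49.0
```

Request:
{"api": "apply_moves", "payload": {"increments": [{"travel":[0,0.004,0],"rotation":[0,0,0],"fingers":1},{"travel":[0,0.007,0],"rotation":[0,0,0],"fingers":1},{"travel":[0,0.007,0],"rotation":[0,0,0],"fingers":1},{"travel":[0,0.007,0],"rotation":[0,0,0],"fingers":1}]}}

```text
time_s: 9.35
eef_pos: [0.582, 0.1542, 0.0346]
ee_rot: [[-0.996, -0.084, -0.001], [-0.084, 0.996, -0.002], [0.001, -0.002, -1.0]]
wrist_force: [-1.0, -5.1, -3.1]
width: 0.577
gripper_force: 64.7
```

```bash
python3 st.py
```

```text
[0.582  0.1542 0.0346] yaw 4.83 F fwd,left,z -1.46 -4.95 -3.14 Tz -0.321 stud -29.1 11.8 t 9.35 w 49.1
```

Request:
{"api": "apply_moves", "payload": {"increments": [{"travel":[-0.004,0.002,0],"rotation":[0,0,0],"fingers":1},{"travel":[-0.008,0.004,0],"rotation":[0,0,0],"fingers":1},{"travel":[-0.012,0.006,0],"rotation":[0,0,0],"fingers":1},{"travel":[-0.014,0.007,0],"rotation":[0,0,0],"fingers":1},{"travel":[-0.014,0.007,0],"rotation":[0,0,0],"fingers":1}]}}

```text
time_s: 9.85
eef_pos: [0.58, 0.1559, 0.0352]
ee_rot: [[-0.997, -0.083, 0.004], [-0.083, 0.997, -0.002], [-0.004, -0.002, -1.0]]
wrist_force: [3.4, -6.6, -4.5]
width: 0.574
gripper_force: 64.5
```

```bash
python3 st.py
```

```text
[0.58   0.1559 0.0352] yaw 4.78 F fwd,left,z 2.86 -6.83 -4.47 Tz -0.422 stud -27.2 10.0 t 9.85 w 48.8
```

Request:
{"api": "apply_moves", "payload": {"increments": [{"travel":[-0.005,0.001,0],"rotation":[0,0,0.001],"fingers":1},{"travel":[-0.009,0.003,0],"rotation":[0,0,0.002],"fingers":1},{"travel":[-0.014,0.005,0],"rotation":[0,0,0.002],"fingers":1},{"travel":[-0.014,0.005,0],"rotation":[0,0,0.002],"fingers":1}]}}

```text
time_s: 10.25
eef_pos: [0.5748, 0.1577, 0.0351]
ee_rot: [[-0.996, -0.085, 0.002], [-0.085, 0.996, -0.002], [-0.002, -0.002, -1.0]]
wrist_force: [0.7, -5.1, -2.7]
width: 0.58
gripper_force: 64.7
```

```bash
python3 st.py
```

```text
[0.5748 0.1577 0.0351] yaw 4.85 F fwd,left,z 0.29 -5.11 -2.74 Tz -0.384 stud -22.2 7.7 t 10.25 w 49.3
```

Request:
{"api": "apply_moves", "payload": {"increments": [{"travel":[-0.002,0.004,0],"rotation":[0,0,0.002],"fingers":1},{"travel":[-0.005,0.009,0],"rotation":[0,0,0.003],"fingers":1},{"travel":[-0.007,0.013,0],"rotation":[0,0,0.003],"fingers":1},{"travel":[-0.007,0.013,0],"rotation":[0,0,0.003],"fingers":1}]}}

```text
time_s: 10.65
eef_pos: [0.5722, 0.1613, 0.0348]
ee_rot: [[-0.996, -0.086, 0.001], [-0.086, 0.996, -0.002], [-0.001, -0.002, -1.0]]
wrist_force: [-0.3, -5.0, -3.8]
width: 0.581
gripper_force: 64.7
```

```bash
python3 st.py
```

```text
[0.5722 0.1613 0.0348] yaw 4.92 F fwd,left,z -0.69 -5.0 -3.78 Tz -0.438 stud -19.9 3.8 t 10.65 w 49.4
```

Request:
{"api": "apply_moves", "payload": {"increments": [{"travel":[-0.004,0.003,0],"rotation":[0,0,0],"fingers":1},{"travel":[-0.009,0.005,0],"rotation":[0,0,0],"fingers":1},{"travel":[-0.014,0.007,0],"rotation":[0,0,0],"fingers":1},{"travel":[-0.014,0.007,0],"rotation":[0,0,0],"fingers":1}]}}

```text
time_s: 11.05
eef_pos: [0.5671, 0.1642, 0.0346]
ee_rot: [[-0.996, -0.087, -0.001], [-0.087, 0.996, -0.001], [0.001, -0.001, -1.0]]
wrist_force: [-0.8, -5.1, -3.8]
width: 0.577
gripper_force: 64.6
```

```bash
python3 st.py
```

```text
[0.5671 0.1642 0.0346] yaw 4.97 F fwd,left,z -1.19 -4.97 -3.79 Tz -0.322 stud -15.1 0.4 t 11.05 w 49.1
```

Request:
{"api": "apply_moves", "payload": {"increments": [{"travel":[-0.006,-0.001,0],"rotation":[0,0,0],"fingers":1},{"travel":[-0.012,-0.001,0],"rotation":[0,0,0],"fingers":1},{"travel":[-0.018,-0.002,0],"rotation":[0,0,0],"fingers":1},{"travel":[-0.018,-0.002,0],"rotation":[0,0,0],"fingers":1}]}}

```text
time_s: 11.45
eef_pos: [0.5612, 0.1656, 0.0346]
ee_rot: [[-0.996, -0.089, -0.001], [-0.089, 0.996, 0.0], [0.001, 0.001, -1.0]]
wrist_force: [-1.3, -3.6, -2.7]
width: 0.578
gripper_force: 64.6
```

```bash
python3 st.py
```

```text
[0.5612 0.1656 0.0346] yaw 5.12 F fwd,left,z -1.65 -3.44 -2.73 Tz -0.258 stud -9.3 -1.8 t 11.45 w 49.2
```

Request:
{"api": "apply_moves", "payload": {"increments": [{"travel":[-0.006,-0.001,0],"rotation":[0,0,-0.002],"fingers":1},{"travel":[-0.012,-0.003,0],"rotation":[0,0,-0.003],"fingers":1},{"travel":[-0.018,-0.004,0],"rotation":[0,0,-0.003],"fingers":1},{"travel":[-0.023,-0.005,0],"rotation":[0,0,-0.003],"fingers":1},{"travel":[-0.023,-0.005,0],"rotation":[0,0,-0.003],"fingers":1}]}}

```text
time_s: 11.95
eef_pos: [0.5538, 0.1641, 0.0344]
ee_rot: [[-0.996, -0.088, -0.002], [-0.088, 0.996, 0.0], [0.002, 0.0, -1.0]]
wrist_force: [-2.0, -1.1, -3.6]
width: 0.578
gripper_force: 64.6
```

```bash
python3 st.py
```

```text
[0.5538 0.1641 0.0344] yaw 5.04 F fwd,left,z -2.08 -0.95 -3.59 Tz -0.288 stud -1.8 -0.7 t 11.95 w 49.1
```

Request:
{"api": "apply_moves", "payload": {"increments": [{"travel":[-0.005,0,0],"rotation":[0,0,0],"fingers":1},{"travel":[-0.01,0,0],"rotation":[0,0,0],"fingers":1},{"travel":[-0.013,-0.001,0],"rotation":[0,0,0],"fingers":1},{"travel":[-0.013,-0.001,0],"rotation":[0,0,0],"fingers":1}]}}

```text
time_s: 12.35
eef_pos: [0.5515, 0.1647, 0.0349]
ee_rot: [[-0.996, -0.089, 0.001], [-0.089, 0.996, 0.002], [-0.002, 0.001, -1.0]]
wrist_force: [0.2, 0.2, -5.2]
width: 0.572
gripper_force: 64.6
```

```bash
python3 st.py
```

```text
[0.5515 0.1647 0.0349] yaw 5.08 F fwd,left,z 0.25 0.17 -5.25 Tz 0.022 stud 0.4 -1.6 t 12.35 w 48.7
```

Request:
{"api": "apply_moves", "payload": {"increments": [{"travel":[-0.003,0,0],"rotation":[0,0,-0.004],"fingers":1},{"travel":[-0.007,-0.001,0],"rotation":[0,0,-0.004],"fingers":1},{"travel":[-0.01,-0.001,0],"rotation":[0,0,-0.004],"fingers":1},{"travel":[-0.01,-0.001,0],"rotation":[0,0,-0.004],"fingers":1}]}}

```text
time_s: 12.75
eef_pos: [0.5483, 0.1633, 0.0348]
ee_rot: [[-0.996, -0.085, 0.001], [-0.085, 0.996, 0.0], [-0.001, 0.0, -1.0]]
wrist_force: [0.5, -0.2, -5.1]
width: 0.577
gripper_force: 64.6
```

```bash
python3 st.py
```

```text
[0.5483 0.1633 0.0348] yaw 4.9 F fwd,left,z 0.51 -0.29 -5.13 Tz 0.061 stud 3.8 -0.2 t 12.75 w 49.0
```

Request:
{"api": "apply_moves", "payload": {"increments": [{"travel":[-0.003,0,0],"rotation":[0,0,0],"fingers":1},{"travel":[-0.006,-0.001,0],"rotation":[0,0,0],"fingers":1},{"travel":[-0.008,-0.001,0],"rotation":[0,0,0],"fingers":1},{"travel":[-0.008,-0.001,0],"rotation":[0,0,0],"fingers":1}]}}

```text
time_s: 13.15
eef_pos: [0.5479, 0.1631, 0.0353]
ee_rot: [[-0.996, -0.085, 0.005], [-0.085, 0.996, 0.001], [-0.005, 0.001, -1.0]]
wrist_force: [4.7, 0.4, -5.4]
width: 0.571
gripper_force: 64.2
```

```bash
python3 st.py
```

```text
[0.5479 0.1631 0.0353] yaw 4.88 F fwd,left,z 4.73 0.01 -5.39 Tz 0.023 stud 4.1 -0.0 t 13.15 w 48.5
```

Request:
{"api": "apply_moves", "payload": {"increments": [{"travel":[-0.003,0,0],"rotation":[0,0,0],"fingers":1},{"travel":[-0.006,0,0],"rotation":[0,0,0],"fingers":1},{"travel":[-0.007,-0.001,0],"rotation":[0,0,0],"fingers":1},{"travel":[-0.007,-0.001,0],"rotation":[0,0,0],"fingers":1}]}}

```text
time_s: 13.55
eef_pos: [0.5478, 0.1631, 0.0356]
ee_rot: [[-0.996, -0.085, 0.009], [-0.085, 0.996, 0.002], [-0.009, 0.001, -1.0]]
wrist_force: [9.5, 1.0, -10.2]
width: 0.58
gripper_force: 64.0
```

```bash
python3 st.py
```

```text
[0.5478 0.1631 0.0356] yaw 4.87 F fwd,left,z 9.51 0.15 -10.21 Tz 0.069 stud 4.3 0.0 t 13.55 w 49.3
```

Request:
{"api": "apply_moves", "payload": {"increments": [{"travel":[0,0,0],"rotation":[0,0,0],"fingers":1},{"travel":[0,0,0],"rotation":[0,0,0],"fingers":1},{"travel":[0,0,0],"rotation":[0,0,0],"fingers":1},{"travel":[0,0,0],"rotation":[0,0,0],"fingers":1},{"travel":[0,0,0],"rotation":[0,0,0],"fingers":1},{"travel":[0,0,0],"rotation":[0,0,0],"fingers":1}]}}

```text
time_s: 14.15
eef_pos: [0.5478, 0.1631, 0.0356]
ee_rot: [[-0.996, -0.085, 0.009], [-0.085, 0.996, 0.002], [-0.009, 0.001, -1.0]]
wrist_force: [10.1, 1.6, -10.2]
width: 0.577
gripper_force: 64.0
```

Request:
{"api": "apply_moves", "payload": {"increments": [{"travel":[0,0,0],"rotation":[0,0,0],"fingers":1},{"travel":[0,0,0],"rotation":[0,0,0],"fingers":1},{"travel":[0,0,0],"rotation":[0,0,0],"fingers":1},{"travel":[0,0,0],"rotation":[0,0,0],"fingers":1},{"travel":[0,0,0],"rotation":[0,0,0],"fingers":1},{"travel":[0,0,0],"rotation":[0,0,0],"fingers":1},{"travel":[0,0,0],"rotation":[0,0,0],"fingers":1},{"travel":[0,0,0],"rotation":[0,0,0],"fingers":1}]}}

```text
time_s: 14.95
eef_pos: [0.5478, 0.1631, 0.0356]
ee_rot: [[-0.996, -0.085, 0.009], [-0.085, 0.996, 0.002], [-0.009, 0.001, -1.0]]
wrist_force: [9.6, 0.4, -9.7]
width: 0.576
gripper_force: 64.0
```

```bash
python3 st.py
python3 - <<'E'
from h import *
ims=[]
for n in('top','side'):
    c=cam(n);u,v=map(int,proj(c,[.63,.17,.03]));ims.append(cv2.resize(c['image'][v-45:v+45,u-45:u+45],(400,400),interpolation=2))
cv2.imwrite('pics/c5.png',np.hstack(ims))
E
```

```text
[0.5478 0.1631 0.0356] yaw 4.87 F fwd,left,z 9.58 -0.4 -9.65 Tz 0.009 stud 4.3 0.0 t 14.95 w 49.0
```

View pics/c5.png

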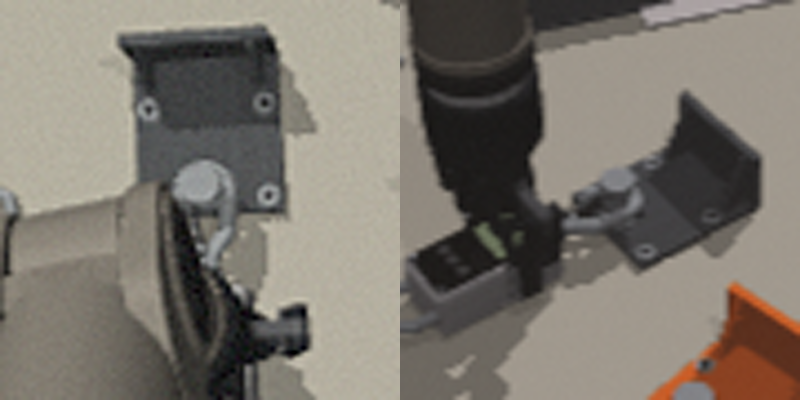

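The stud's head (200,180 left; 618,185 right) sits inside the hook's bowl, pull steady at ~9.7 N for over a second. Ease off and lower.

Request:
{"api": "apply_moves", "payload": {"increments": [{"travel":[0.005,0,0],"rotation":[0,0,0],"fingers":1},{"travel":[0.01,0.001,0],"rotation":[0,0,0],"fingers":1},{"travel":[0.013,0.001,0],"rotation":[0,0,0],"fingers":1},{"travel":[0.013,0.001,-0.006],"rotation":[0,0,0],"fingers":1},{"travel":[0.013,0.001,-0.01],"rotation":[0,0,0],"fingers":1},{"travel":[0.013,0.001,-0.014],"rotation":[0,0,0],"fingers":1},{"travel":[0.013,0.001,-0.014],"rotation":[0,0,0],"fingers":1}]}}

```text
time_s: 15.75
eef_pos: [0.548, 0.1629, 0.0304]
ee_rot: [[-0.996, -0.085, 0.001], [-0.085, 0.996, 0.0], [-0.001, 0.0, -1.0]]
wrist_force: [4.9, 1.1, -4.2]
width: 0.575
gripper_force: 64.7
```

```bash
python3 st.py
```

```text
[0.548  0.1629 0.0304] yaw 4.89 F fwd,left,z 4.99 0.7 -4.24 Tz 0.007 stud 4.0 0.2 t 15.75 w 48.8
```

Request:
{"api": "apply_moves", "payload": {"increments": [{"travel":[0.003,0,0],"rotation":[0,0,0],"fingers":1},{"travel":[0.006,0,-0.003],"rotation":[0,0,0],"fingers":1},{"travel":[0.006,0,-0.005],"rotation":[0,0,0],"fingers":1},{"travel":[0.006,0,-0.005],"rotation":[0,0,0],"fingers":1}]}}

```text
time_s: 16.15
eef_pos: [0.5482, 0.1627, 0.0293]
ee_rot: [[-0.996, -0.085, -0.003], [-0.085, 0.996, -0.0], [0.003, 0.0, -1.0]]
wrist_force: [-3.2, -1.0, 4.2]
width: 0.576
gripper_force: 65.7
```

```bash
python3 st.py
```

```text
[0.5482 0.1627 0.0293] yaw 4.89 F fwd,left,z -3.29 -0.71 4.22 Tz -0.034 stud 3.8 0.4 t 16.15 w 49.0
```

Request:
{"api": "apply_moves", "payload": {"increments": [{"travel":[-0.004,0,0.001],"rotation":[0,0,0],"fingers":1},{"travel":[-0.004,0,0.001],"rotation":[0,0,0],"fingers":1},{"travel":[-0.004,0,0.001],"rotation":[0,0,0],"fingers":-1},{"travel":[-0.004,0,0.001],"rotation":[0,0,0],"fingers":-1},{"travel":[-0.004,0,0.001],"rotation":[0,0,0],"fingers":-1},{"travel":[-0.004,0,0.001],"rotation":[0,0,0],"fingers":-1},{"travel":[-0.004,0,0.001],"rotation":[0,0,0],"fingers":-1},{"travel":[-0.004,0,0.001],"rotation":[0,0,0],"fingers":-1},{"travel":[-0.004,0,0.001],"rotation":[0,0,0],"fingers":-1}]}}

```text
time_s: 17.05
eef_pos: [0.5481, 0.1628, 0.0293]
ee_rot: [[-0.996, -0.085, 0.0], [-0.085, 0.996, 0.0], [-0.0, 0.0, -1.0]]
wrist_force: [-0.2, 0.6, 0.1]
width: 1.0
gripper_force: 0.0
```

```bash
python3 st.py
```

```text
[0.5481 0.1628 0.0293] yaw 4.89 F fwd,left,z -0.17 0.58 0.13 Tz -0.017 stud 3.9 0.3 t 17.05 w 85.0
```

Now straight up, then back toward the robot for a clear look.

Request:
{"api": "apply_moves", "payload": {"increments": [{"travel":[0,0,0.06],"rotation":[0,0,0],"fingers":-1},{"travel":[0,0,0.15],"rotation":[0,0,0],"fingers":-1},{"travel":[0,0,0.3],"rotation":[0,0,0],"fingers":-1},{"travel":[0,0,0.45],"rotation":[0,0,0],"fingers":-1},{"travel":[0,0,0.6],"rotation":[0,0,0],"fingers":-1},{"travel":[-0.1,0.1,0.7],"rotation":[0,0,0],"fingers":-1},{"travel":[-0.2,0.2,0.7],"rotation":[0,0,0],"fingers":-1},{"travel":[-0.2,0.3,0.7],"rotation":[0,0,0],"fingers":-1},{"travel":[-0.2,0.3,0.7],"rotation":[0,0,0],"fingers":-1},{"travel":[-0.2,0.3,0.7],"rotation":[0,0,0],"fingers":-1}]}}

```text
time_s: 18.05
eef_pos: [0.4879, 0.2531, 0.2392]
ee_rot: [[-0.996, -0.087, 0.0], [-0.087, 0.996, -0.0], [-0.0, -0.0, -1.0]]
wrist_force: [-0.6, -0.2, -0.0]
width: 0.999
gripper_force: 0.0
```

```bash
python3 st.py
python3 - <<'E'
from h import *
ims=[]
for n in('wrist','side'):
    c=cam(n);u,v=map(int,proj(c,[.60,.17,.03]));print(n,u,v);v=max(v,60);ims.append(cv2.resize(c['image'][v-60:v+60,max(u-60,0):u+60],(400,400),interpolation=2))
    P=world(c);q=P.reshape(-1,3);q=q[~np.isnan(q[:,0])];q=q[(q[:,2]>.036)&(q[:,2]<.046)&(abs(q[:,0]-.535)<.065)&(abs(q[:,1]-.16)<.06)]
    if len(q)>50: print(len(q),np.median(q[:,2]),cv2.minAreaRect((q[:,:2]*1000).astype(np.float32)))
cv2.imwrite('pics/c6.png',np.hstack(ims))
E
```

```text
[0.4879 0.2531 0.2392] yaw 4.98 F fwd,left,z -0.56 -0.11 -0.05 Tz -0.032 stud 56.1 -95.1 t 18.05 w 84.9
wrist 246 261
3238 0.04027243398741623 ((532.3656616210938, 162.28280639648438), (97.5789794921875, 48.284175872802734), 4.660077095031738)
side 291 160
399 0.041464785881513255 ((532.8995971679688, 159.7550048828125), (99.08203887939453, 50.53790283203125), 3.6021368503570557)
```

View pics/c6.png

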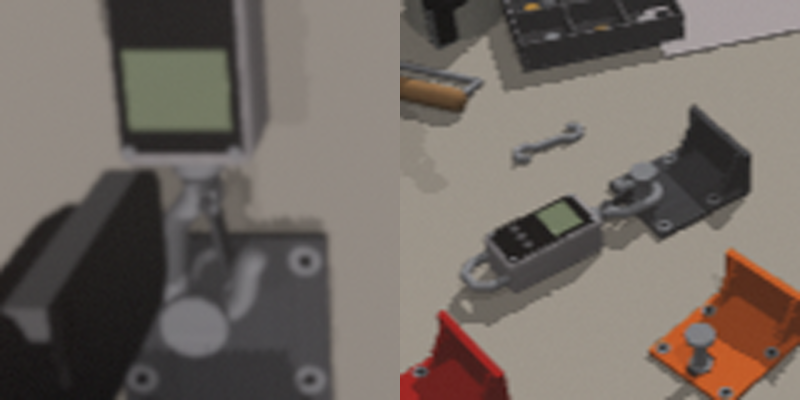

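The scale lies flat and square. In the left crop the latch runs from (205,190) to the inside of the point at (240,265), so it is shut behind the stud's head at (195,325).

```bash
python3 -c "
from bench import env;print(env.finish_job())"
```

```text
the job is handed in; nothing more can be done
None
```

The job is handed in: the hook is on the steel bracket's stud with the latch shut behind it, it held about 9.7 N for over a second, and the scale was then laid flat, square to within about half a degree, and released; the stud readings I took peaked at about 11 N.

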